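# Right the fallen drip oiler, screw its cap home and set it a quarter turn open

### The job

The blue drip oiler has fallen over: stand it upright in the square socket on the bench, fully down. Then, with it standing there, screw its knurled cap clockwise until it bottoms out, and back it off a quarter turn to set the drip. Finish while still gripping the cap there, and leave everything else on the bench where it is.

Things in the scene. Friction and masses are not known exactly. Their poses are not given: they have to be found in the camera images.
- oiler_grip (a point): Loose drip oiler, 330 g: blue square body 40 x 40 mm, 72 mm tall (amber window, steel band near the foot), knurled steel cap on top, 103 mm tall overall with the cap home. Point on the long axis half-way up the body, 36 mm from the foot; z axis from foot to cap, x and y square to the flat faces. It starts lying on a flat face, cap end roughly to the robot's right (-y).
- oiler_foot (a point): Centre of the underside (foot) of the oiler, same axes as oiler_grip.
- cap_centre (a point): Centre of the knurled steel cap (34 mm diameter, 28 mm tall, red line on top), on the oiler's long axis; 89 mm from the foot, its underside 3 mm above the body, when the cap is home, 1 mm more for each radian it is open. z as for the oiler; x turns with the cap.
- cap (a joint): Turn of the cap on the oiler, rad: 0 = bottomed out (hard stop), growing as it is unscrewed (anticlockwise seen from the cap end). It starts 1.8 to 2.8 open, stays where it is left, and takes about 0.05 N m to turn.
- socket_floor (a point): Socket for the oiler's foot: square aluminium frame on a dark plate (100 x 76 x 6 mm) fixed to the bench. Point: centre of the pocket floor, 6 mm above the bench, z up. Pocket 46 x 46 mm, square to x and y; walls 6 mm thick, rim 16 mm above the floor, slightly chamfered. The oiler fits any of the four ways round.
Things that resemble listed ones, but are neither listed nor needed, are in the scene too. Leave any brown or purple look-alike of the part that bears oiler_grip alone.

How it is judged:
On the way, in this order (a step that is already met when the one before it is completed fails the run):
1. the oiler stands upright, fully down in the socket, with the cap not yet screwed home (horizontal distance between oiler_foot and socket_floor below 0.006 m and z of oiler_foot in the frame of socket_floor below 0.004 m and angle between oiler_foot's own z axis and vertical below 0.1 rad and value of joint cap above 0.3 rad), for 0.2 s.
2. the cap is bottomed out while the oiler stands in the socket (horizontal distance between oiler_foot and socket_floor below 0.006 m and z of oiler_foot in the frame of socket_floor below 0.004 m and angle between oiler_foot's own z axis and vertical below 0.1 rad and value of joint cap below 0.08 rad), for 0.1 s.
At the end, for the whole second after the job is handed in: the oiler stands upright (within 0.1 rad) in the socket, foot within 4 mm of the floor and 6 mm of its centre; the cap, bottomed out before, is now 1.57 rad open (within 0.3), still, and gripped: centred between the fingers within 15 mm, pressed with over 3 N (horizontal distance between oiler_foot and socket_floor below 0.006 m and z of oiler_foot in the frame of socket_floor below 0.004 m and angle between oiler_foot's own z axis and vertical below 0.1 rad and value of joint cap between 1.27 and 1.87 rad and contact force between the fingers and cap above 3 N and horizontal distance between the grasp point and cap_centre below 0.015 m and angular speed of cap below 0.15 rad/s); the arm keeps its last pose, push and grip.
It fails at once if a bystander on the bench is moved by more than 30 mm (distance of any of tag_tin, masking_tape, carton, step_gauge, v_block, brass_blank, usb_stick from where it was at the start of the episode above 0.03 m).
It also fails if it takes over 64 s, if anything falls off the work surface, if the arm or the gripper's body presses on something with over 40 N, if the wrist force passes 120 N, or if a joint passes its speed limit or range.

### The arm

A 6-joint arm with a two-finger parallel gripper is mounted at the origin on the work surface; the furniture and walls round the work are solid. World frame = base frame: x ahead of the robot, y to its left, z up, the work surface at z = 0. Lengths are in m, angles in rad, forces in N, time in s.
With the tool pointing down it reaches from about 0.375 to 0.9 m from the base axis. Payload 3.1 kg.
Tool frame: the origin (TCP) lies at the centre of the arm's flange, where the gripper is bolted on; the fingertips stand 173 mm ahead of it and the grasp point (between the pads) lies 155 mm ahead of it; z points along the fingers, x is the direction in which the jaws open and shut, and the axes are right-handed (so a half turn about z gives the same grasp; the last joint's range is limited). The gripper opens to 85 mm and grips with 20 to 120 N. Pads are 22 mm wide; open, the fingers measure 114 mm over their backs; the gripper's body (76 mm by 85 mm) begins 54 mm behind the grasp point. The pads swing forward as they close: fully open they stand 13 mm farther back than shut.
Start: joints at [1.065, 0.527, 1.433, -0, 1.181, -0.178], TCP at [0.201, 0.592, 0.405] pointing down, gripper open.
Joint ranges: [-3.08, 3.08], [-0.75, 2.2], [0.22, 2.44], [-1.43, 4.57], [0, 2.65], [-2.85, 2.85]. Speed limits (rad/s): [2.79, 2.79, 3.14, 3.14, 3.14, 3.14].

### API

Orientations are given as a unit quaternion [x, y, z, w].
In Python, from station import manip gives the robot as it stands.
- The arm moves only by the shell command python3 -m jog 'ROWS' [OPENING] [FORCE]. ROWS is JSON, a list that holds one entry, the list of rows, each a list of 4 numbers: the shift along the world's x, y, z in mm, then the turn about the world's z in degrees. A call has exactly 8 rows; each row shifts and turns the commanded pose from where the row before left it; what a row does not reach is not made up. A row lasts 1/8 s, in which the tool goes at most 62.5 mm and 10.7 degrees, less where a joint would pass 70% of its speed; a pose out of reach is approached as far as the arm can. A call is refused whole if a number of a shift passes 62.5 or a number of a turn 10.7, either way. A call with a gripper value outside its range is refused whole. OPENING is the opening in per cent of the stroke, from 0 (shut) to 100 (fully open), set as the call begins (- or left out, the last holds). The fingers move at their own pace and stop on an object; FORCE is the grip in N (left out, the last holds). Time passes only in rows, so rows that do not move let the fingers close, or fill a call up. It gives the time, the measured TCP pose, the force and the opening at its end, in the units of the state.
- manip.sense(): the state, without advancing time (a new reading comes with each control period).
- manip.snapshot(name): name is "side" or "top" or "wrist"; returns the picture (420x560x3 uint8, red, green, blue); there is no depth.
- manip.camera_info(name): a dict with "fx", "fy", "cx", "cy" (pixels), "R" (3x3) and "t" (3): a world point X has camera coordinates R X + t. Camera axes: x right, y down, z forward; pixel columns grow to the right and rows downward; lengths in m; the calibration is good to about 2 mm. A picture is of the moment at which its call begins: read the wrist's pose just before it. camera_info takes no time and is no camera call; for the wrist camera it gives the pose at the moment of the call.
- manip.sign_off(): hands the job in, once; it reports no verdict.
The state is a dict: "t": time; "q": joint angles; "qd": joint speeds; "tau": joint torques, N m; "tcp_pos": TCP position; "tool_rot": TCP orientation; "force": force on the tool from outside, world axes, zero at the start; "ft_torque": the same for the moment, N m; "finger_gap": opening from 0.0 (shut) to 1.0 (fully open).
Only numpy, scipy, OpenCV 4.12 (cv2) and the standard library are available. Lean on these libraries where they do the work, as an engineer would, in place of code of your own. Each camera call takes 0.05 s, during which the arm holds its last target. There are 200 camera calls.

## Working session

There is one attempt and no reset: what is moved stays moved. The work goes in short steps, Python scripts to look and compute and a shell command to move; the robot and the scene stay as the last step left them, time stands still between calls to the robot, and variables do not carry over. Pictures are saved under pics/ and viewed, about 8 in all and at most 12, crops included, and the job is handed in when it is done.

```bash
mkdir -p pics; ls; python3 - <<'E'
from station import manip
import cv2
for n in ("top","side"):
    p=manip.snapshot(n); cv2.imwrite(f"pics/{n}0.png",cv2.cvtColor(p,cv2.COLOR_RGB2BGR))
    c=manip.camera_info(n); print(n,c)
print(manip.sense())
E
```

```text
pics
top {'fx': 471.36750783278063, 'fy': 471.36750783278063, 'cx': 275.13092114940474, 'cy': 204.92525091013448, 'R': array([[ 0.01188557, -0.99976785,  0.01797147],
       [-0.9922868 , -0.01401068, -0.12316902],
       [ 0.12339222, -0.01636892, -0.99222297]]), 't': array([-0.01504914,  0.40770083,  1.31547557])}
side {'fx': 479.0244256807455, 'fy': 479.0244256807455, 'cx': 277.62076683149144, 'cy': 209.35772305891862, 'R': array([[ 0.99960092, -0.02759929, -0.00602326],
       [-0.01953988, -0.52154365, -0.85300083],
       [ 0.02040082,  0.8527781 , -0.5218748 ]]), 't': array([-0.42988477,  0.06288708,  1.15406443])}
{'t': 0.1, 'q': array([ 1.06450869e+00,  5.28338237e-01,  1.43379038e+00,  7.90736616e-07,
        1.18140135e+00, -1.78476908e-01]), 'qd': array([-5.50749726e-04, -8.81437412e-04, -3.21278969e-03,  1.77375019e-03,
        9.88579699e-06, -3.80996761e-04]), 'tau': array([-1.25135293e-04, -4.43304849e+01, -1.78584731e+01, -2.35177349e-04,
        3.88741406e-03, -2.21922299e-06]), 'tcp_pos': array([0.20103277, 0.59144849, 0.40384748]), 'tool_rot': array([ 8.13009889e-01,  5.82249072e-01, -8.75300722e-04,  4.14899320e-04]), 'force': array([-0.33154229,  0.02862492, -0.14561451]), 'ft_torque': array([ 0.00269658,  0.01628679, -0.02767576]), 'finger_gap': 1.0018196366452548}
```

View pics/top0.png

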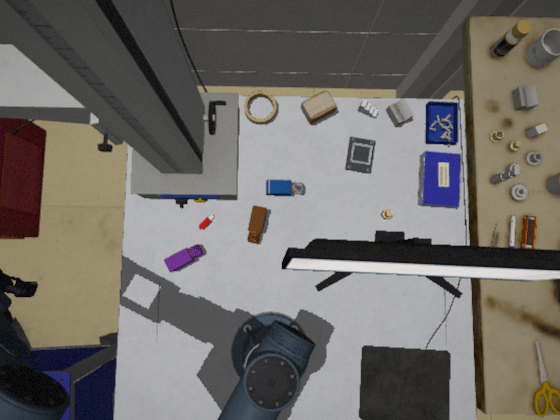

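View pics/side0.png

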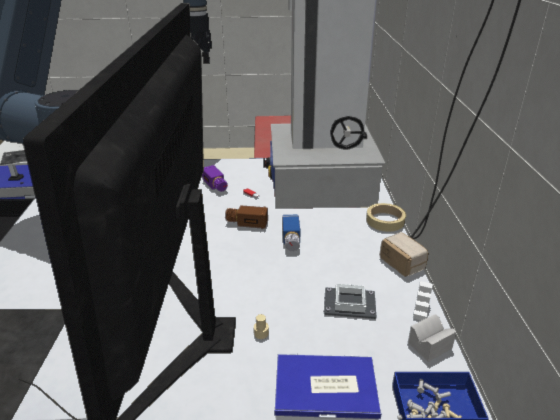

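Top view: the blue oiler is lying at about (279,187) with its cap at (299,187). The socket frame is at (361,154). The brown and purple look-alikes and the bystanders are clear of both, and a column base stands at the left. Next I'll measure.

```bash
cat > h.py <<'E'
import numpy as np, cv2
from station import manip
def ray(n,uv,z,c=None):
    c=c or manip.camera_info(n); R,t=c["R"],c["t"]
    o=-R.T@t; d=R.T@np.array([(uv[0]-c["cx"])/c["fx"],(uv[1]-c["cy"])/c["fy"],1])
    return o+d*(z-o[2])/d[2]
def proj(n,X,c=None):
    c=c or manip.camera_info(n); p=c["R"]@np.array(X)+c["t"]
    return np.array([c["fx"]*p[0]/p[2]+c["cx"],c["fy"]*p[1]/p[2]+c["cy"]])
def snap(n,name,crop=None,s=1):
    c=manip.camera_info(n); p=cv2.cvtColor(manip.snapshot(n),cv2.COLOR_RGB2BGR); cv2.imwrite(f"pics/{name}.png",p)
    if crop: 
        a,b,w,h=crop; cv2.imwrite(f"pics/{name}_c.png",cv2.resize(p[b:b+h,a:a+w],None,fx=s,fy=s,interpolation=cv2.INTER_CUBIC))
    return p,c
E
python3 - <<'E'
from h import *
for n,(a,b,w,hh) in dict(top=(255,165,60,40),side=(272,205,40,50)).items():
    p=cv2.imread(f"pics/{n}0.png"); hsv=cv2.cvtColor(p,cv2.COLOR_BGR2HSV)
    m=cv2.inRange(hsv,(95,120,30),(125,255,255)); k=np.zeros_like(m); k[b:b+hh,a:a+w]=m[b:b+hh,a:a+w]
    ct=max(cv2.findContours(k,cv2.RETR_EXTERNAL,2)[0],key=cv2.contourArea); r=cv2.minAreaRect(ct); print(n,r)
    for q in cv2.boxPoints(r): print(q,ray(n,q,.04)[:2].round(4),ray(n,q,0)[:2].round(4))
p0=cv2.imread("pics/top0.png"); s0=cv2.imread("pics/side0.png")
f=lambda p,a,b,w,h,s:cv2.resize(p[b:b+h,a:a+w],(w*s,h*s),interpolation=cv2.INTER_CUBIC)
A=f(p0,255,165,60,45,6);B=f(p0,335,130,60,45,6);C=f(s0,270,205,60,45,6);D=f(s0,320,280,60,45,6)
cv2.imwrite("pics/crops.png",np.vstack([np.hstack([A,B]),np.hstack([C,D])]))
E
```

```text
top ((280.0, 187.0), (14.0, 20.0), 90.0)
[270. 180.] [0.4769 0.0059] [0.4841 0.0057]
[290. 180.] [ 0.4778 -0.0508] [ 0.485  -0.0527]
[290. 194.] [ 0.4377 -0.0511] [ 0.4436 -0.053 ]
[270. 194.] [0.4369 0.0053] [0.4428 0.0051]
side ((291.0, 225.5), (17.0, 16.0), 90.0)
[283. 217.] [0.4433 0.0035] [0.4456 0.0666]
[299. 217.] [0.4815 0.0021] [0.4863 0.0651]
[299. 234.] [ 0.4768 -0.0696] [ 0.4813 -0.0113]
[283. 234.] [ 0.4406 -0.0683] [ 0.4428 -0.0099]
```

View pics/crops.png

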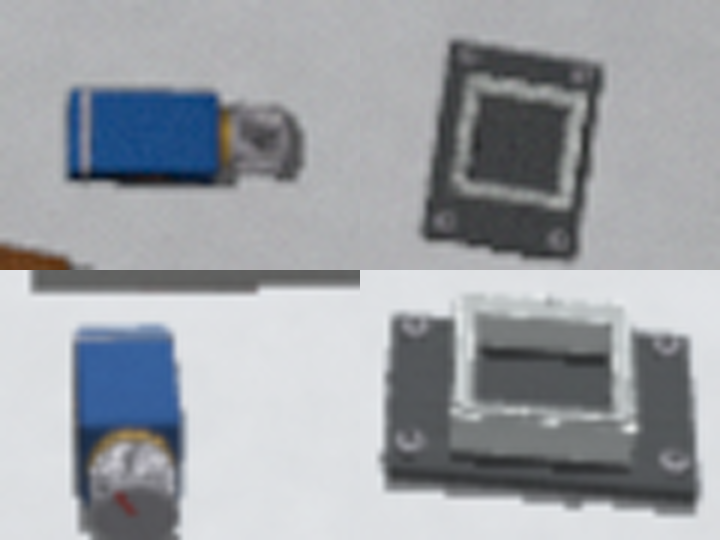

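```bash
python3 - <<'E'
from h import *
T=lambda x,y:((x-360)/6+335,y/6+130); S=lambda x,y:((x-360)/6+320,(y-270)/6+280)
def rep(name,P):
    P=np.array(P)[:,:2]; e=np.diff(np.vstack([P,P[:1]]),axis=0)
    print(name,"centre",P.mean(0).round(4),"len",np.linalg.norm(e,axis=1).round(4),"ang",(np.degrees(np.arctan2(e[:,1],e[:,0]))).round(1))
rep("rim top",[ray("top",T(*q),.022) for q in [(475,73),(588,88),(570,210),(452,192)]])
rep("rim side",[ray("side",S(*q),.022) for q in [(455,293),(630,290),(637,412),(450,412)]])
for n,z in (("top",.006),("side",.006)):
    p=cv2.imread(f"pics/{n}0.png"); m=(p.max(2)<95).astype(np.uint8)*255
    a,b,w,h=(340,133,40,45) if n=="top" else (322,285,58,36)
    k=np.zeros_like(m);k[b:b+h,a:a+w]=m[b:b+h,a:a+w]
    ct=np.vstack([c for c in cv2.findContours(k,cv2.RETR_EXTERNAL,2)[0] if cv2.contourArea(c)>20])[:,0]
    W=np.array([ray(n,q,z)[:2] for q in ct],np.float32)*1000
    print(n,"plate",cv2.minAreaRect(W))
for nm,u,v,z in (("foot",266.5,187,.04),("bodyend",291.3,187.5,.04),("captop",305.3,188.5,.02),("axis-foot-top",272,180,.04),("axf bot",272,194.3,.04),("axend top",288,180.2,.04),("axend bot",288,195.3,.04)): print(nm,ray("top",(u,v),z)[:2].round(4))
print("side captop centre",ray("side",(270+130/6,205+(500-270)/6),.02).round(4))
print("redtip", proj("side",(.456,-.09,.02)))
E
```

```text
rim top centre [ 0.5623 -0.2597] len [0.0553 0.0611 0.0575 0.0601] ang [-96.8 171.   82.1 -11.2]
rim side centre [ 0.5661 -0.2523] len [0.0588 0.0597 0.0594 0.0583] ang [ -0.5 -98.3 178.   80.9]
top plate ((561.6761474609375, -256.8909912109375), (74.10986328125, 98.61550903320312), 80.65965270996094)
side plate ((563.542236328125, -262.0923156738281), (75.68207550048828, 96.17494201660156), 81.2913818359375)
foot [0.4567 0.0155]
bodyend [ 0.4563 -0.0546]
captop [ 0.4573 -0.0959]
axis-foot-top [4.77e-01 2.00e-04]
axf bot [ 4.361e-01 -3.000e-04]
axend top [ 0.4771 -0.0451]
axend bot [ 0.4339 -0.0455]
side captop centre [ 0.4599 -0.0772  0.02  ]
redtip [290.21607832 246.68325548]
```

```bash
python3 - <<'E'
from h import *
def tri(a,b):
    A=[]
    for n,uv in (("top",a),("side",b)):
        c=manip.camera_info(n); P=np.hstack([c["R"],c["t"][:,None]]); x=(uv[0]-c["cx"])/c["fx"]; y=(uv[1]-c["cy"])/c["fy"]
        A+=[x*P[2]-P[0],y*P[2]-P[1]]
    s=np.linalg.svd(np.array(A)); X=s[2][-1]; X=X[:3]/X[3]; return X.round(3),(proj("top",X)-a).round(1),(proj("side",X)-b).round(1)
print("mon",tri((288,250),(188,5)),tri((283,267),(182,8)))
print("base corner near",tri((238,195),(276,172)), "floor cand",ray("side",(277,205),0),ray("side",(380,195),0))
print("col right-front foot",tri((203,172),(293,122)))
for n in("top","side"): c=manip.camera_info(n); print((-c["R"].T@c["t"]).round(3))
E
```

```text
mon (array([ 0.268, -0.025,  0.517]), array([-0.1, -1. ]), array([-1. ,  0.1])) (array([ 0.247, -0.015,  0.51 ]), array([-0.8, -5.8]), array([-5.6,  0.5]))
base corner near (array([0.426, 0.091, 0.116]), array([-0.1, -1.4]), array([-1.5,  0.3])) floor cand [0.43190336 0.12656345 0.        ] [0.71545597 0.16922989 0.        ]
col right-front foot (array([0.469, 0.172, 0.213]), array([-0. , -2.3]), array([-2.2,  0.4]))
[0.242 0.012 1.356]
[ 0.407 -0.963  0.653]
```

```bash
python3 -m jog --help 2>&1 | head -20
```

```text
invalid input: not JSON, or not a number
```

```bash
python3 -m jog '[[[0,-50,5,-5],[0,-50,5,-5],[5,-50,5,-5],[20,-30,5,-5],[20,-30,5,-5],[20,-30,5,-5],[20,-30,5,-5],[15,-30,5,-5]]]' 100 20; python3 - <<'E'
from station import manip
s=manip.sense(); print(s["q"].round(4),s["tcp_pos"].round(4),s["tool_rot"].round(3),s["force"].round(1))
E
```

```text
t: 1.1
tcp_pos: [0.3018, 0.2907, 0.4447]
tool_rot: [0.964, 0.268, -0.0, 0.0]
force: [0.6, 0.5, 0.7]
finger_gap: 0.999
[ 4.9850e-01  1.8960e-01  1.8666e+00 -1.0000e-04  1.0856e+00 -4.3200e-02] [0.3018 0.2907 0.4447] [ 0.964  0.268 -0.     0.   ] [0.6 0.5 0.7]
```

```bash
python3 -m jog '[[[14,-42,0,-4],[14,-42,0,-4],[15,-43,0,-4],[15,-43,0,-4],[24,-51,0,-4],[24,-51,0,-4],[24,-52,0,-4],[24,-52,0,-3]]]' 100 20; python3 - <<'E'
from h import *
s=manip.sense(); print(s["q"].round(4),s["tcp_pos"].round(4))
a,_=snap("top","top1"); b,_=snap("wrist","w1"); c,_=snap("side","side1")
cv2.imwrite("pics/v1.png",np.hstack([a[100:420,180:480],b[:, :][::1][50:370,60:500]]))
E
```

```text
t: 2.1
tcp_pos: [0.4555, -0.0861, 0.4445]
tool_rot: [1.0, 0.001, -0.0, -0.0]
force: [0.8, 0.6, 0.1]
finger_gap: 1.0
[-4.2880e-01  2.5610e-01  1.7716e+00  4.0000e-04  1.1143e+00 -4.3030e-01] [ 0.4555 -0.0861  0.4445]
```

View pics/v1.png

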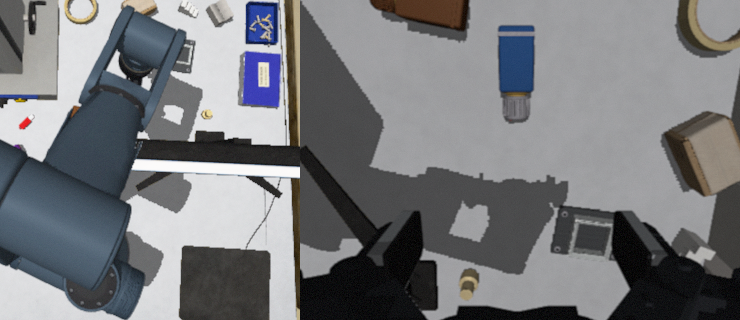

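```bash
python3 - <<'E'
from h import *
c=manip.camera_info("wrist"); p=cv2.imread("pics/w1.png")
hsv=cv2.cvtColor(p,cv2.COLOR_BGR2HSV)
m=cv2.inRange(hsv,(95,120,30),(125,255,255)); m[:,:230]=0;m[:,340:]=0; m[:50]=0; m[200:]=0
ct=max(cv2.findContours(m,cv2.RETR_EXTERNAL,2)[0],key=cv2.contourArea); W=np.array([ray("wrist",q,.04,c)[:2]*1000 for q in ct[:,0]],np.float32)
print(cv2.boundingRect(ct),cv2.minAreaRect(W))
# pocket: dark region inside frame
g=cv2.cvtColor(p,cv2.COLOR_BGR2GRAY)
print("cap end",ray("wrist",(276,172),.02,c).round(4), "camera",(-c["R"].T@c["t"]).round(3))
cv2.imwrite("pics/w1s.png",cv2.resize(p[235:330,290:450],None,fx=4.5,fy=4.5,interpolation=cv2.INTER_CUBIC))
E
```

```text
(259, 87, 35, 55) ((455.7231140136719, -16.19533920288086), (58.193626403808594, 37.914669036865234), 89.97589874267578)
cap end [ 0.4556 -0.0846  0.02  ] camera [ 0.457 -0.017  0.415]
```

View pics/w1s.png

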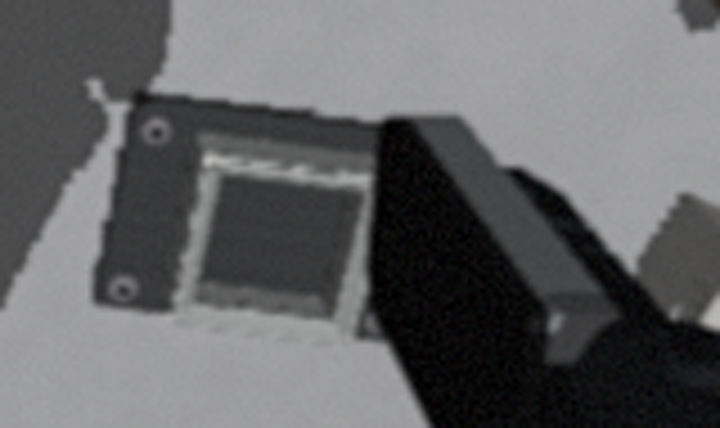

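```bash
python3 -m jog '[[[0,0,-20,0],[0,0,-20,0],[0,0,-20,0],[0,0,-20,0],[0,0,-20,0],[0,0,-20,0],[0,0,0,0],[0,0,0,0]]]' 100 20; python3 - <<'E'
from h import *
s=manip.sense(); print(s["q"].round(4),s["tau"].round(2))
a,_=snap("top","top2"); b,_=snap("side","side2")
cv2.imwrite("pics/v2.png",np.hstack([a[100:420,130:480],b[0:320,90:490]]))
E
```

```text
t: 3.25
tcp_pos: [0.455, -0.0836, 0.3252]
tool_rot: [1.0, 0.002, 0.0, -0.0]
force: [0.5, 0.1, 0.6]
finger_gap: 1.0
[-4.2400e-01  4.4250e-01  1.9107e+00  1.0000e-04  7.8830e-01 -4.2900e-01] [ 4.000e-02 -3.299e+01 -1.074e+01  0.000e+00  3.000e-02  0.000e+00]
```

View pics/v2.png

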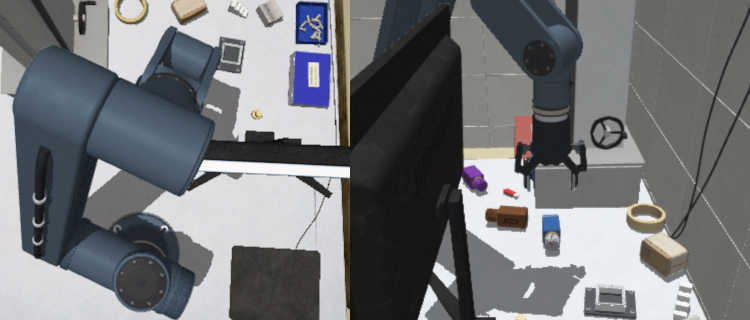

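```bash
python3 - <<'E'
from h import *
print(manip.sense()["tcp_pos"].round(4))
p,c=snap("wrist","w2"); print(manip.sense()["tcp_pos"].round(4))
hsv=cv2.cvtColor(p,cv2.COLOR_BGR2HSV)
m=cv2.inRange(hsv,(95,120,30),(125,255,255)); m[:,:200]=0;m[:,360:]=0; m[300:]=0
ct=max(cv2.findContours(m,cv2.RETR_EXTERNAL,2)[0],key=cv2.contourArea); W=np.array([ray("wrist",q,.04,c)[:2]*1000 for q in ct[:,0]],np.float32)
print(cv2.boundingRect(ct),cv2.minAreaRect(W))
a,b=200,0
cv2.imwrite("pics/w2c.png",p[0:300,150:420]); print(c["R"].round(3))
print({v:ray("wrist",(276,v),.04,c)[:2].round(4).tolist() for v in (0,50,100,150,200,250)})
E
```

```text
[ 0.4553 -0.084   0.3256]
[ 0.4553 -0.0841  0.3255]
(259, 87, 51, 80) ((461.2891540527344, -23.78215217590332), (38.275245666503906, 59.40856170654297), 0.23360100388526917)
[[ 1.     0.004  0.002]
 [ 0.004 -0.96   0.278]
 [ 0.003 -0.278 -0.96 ]]
{0: [0.4549, 0.063], 50: [0.4551, 0.0312], 100: [0.4552, -0.0034], 150: [0.4553, -0.0408], 200: [0.4555, -0.0817], 250: [0.4556, -0.1264]}
```

View pics/w2c.png

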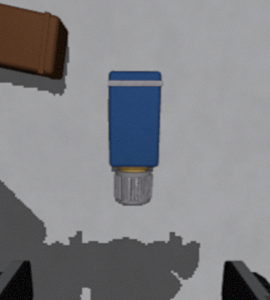

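```bash
python3 -m jog '[[[1,0,-20,0],[1,0,-20,0],[1,0,-20,0],[1,0,-20,0],[0,0,-20,0],[0,0,-20,0],[0,0,-18,0],[0,0,-8,0]]]' 100 20; python3 -m jog '[[[0,0,0,0],[0,0,0,0],[0,0,0,0],[0,0,0,0],[0,0,0,0],[0,0,0,0],[0,0,0,0],[0,0,0,0]]]' 0 20; python3 - <<'E'
from h import *
s=manip.sense(); print(s["q"].round(4),s["tau"].round(2),s["ft_torque"].round(2))
E
```

```text
t: 4.4
tcp_pos: [0.4594, -0.0844, 0.1784]
tool_rot: [1.0, 0.002, 0.0, 0.0]
force: [0.2, 0.6, -0.4]
finger_gap: 1.002
t: 5.4
tcp_pos: [0.4595, -0.0845, 0.179]
tool_rot: [1.0, 0.002, 0.001, 0.0]
force: [1.1, -0.9, 5.3]
finger_gap: 0.389
[-4.2180e-01  7.4470e-01  1.9779e+00 -2.0000e-04  4.1760e-01 -4.2530e-01] [ 4.900e-01 -3.593e+01 -2.350e+00  5.000e-02  1.700e-01 -3.000e-02] [-0.09 -0.04 -0.01]
```

```bash
python3 -m jog '[[[0,2,15,0],[0,3,15,0],[0,4,15,0],[0,5,15,0],[0,5,15,0],[0,5,15,0],[0,5,15,0],[0,5,15,0]]]' 0 20; python3 - <<'E'
from h import *
s=manip.sense(); print(s["tau"].round(2),s["ft_torque"].round(2))
p,_=snap("side","side3",(220,60,200,200),2.5); w,_=snap("wrist","w3")
cv2.imwrite("pics/v3.png",np.hstack([cv2.imread("pics/side3_c.png")[:300],w[0:300,130:430]]))
E
```

```text
t: 6.4
tcp_pos: [0.4587, -0.0497, 0.2998]
tool_rot: [1.0, 0.002, -0.0, 0.0]
force: [0.6, -0.5, -4.3]
finger_gap: 0.388
[ -0.31 -35.06  -9.98   0.08  -0.14  -0.06] [-0.15 -0.01 -0.07]
```

View pics/v3.png

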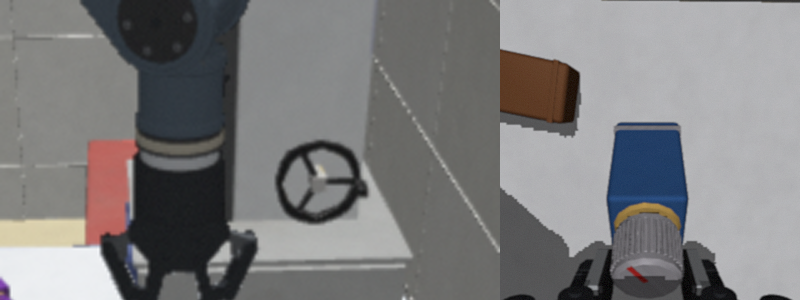

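```bash
python3 - <<'E'
from h import *
s=manip.sense(); T=s["tcp_pos"]; c=manip.camera_info("wrist"); print(T)
for d in range(0,95,5):
    t=np.radians(d); C,S=np.cos(t),np.sin(t)
    P=[proj("wrist",(T[0],T[1]+a*C+b*S,T[2]-.155-a*S+b*C),c)[1].round() for a,b in ((.101,.02),(.101-.072,.02),(-.006,.017),(-.006,-.017))]
    print(d,P, round(T[2]-.155-.101*S-.02*C,3))
E
```

```text
[ 0.45912319 -0.04962049  0.30041227]
0 [np.float64(1.0), np.float64(235.0), np.float64(316.0), np.float64(275.0)] 0.125
5 [np.float64(6.0), np.float64(228.0), np.float64(314.0), np.float64(278.0)] 0.117
10 [np.float64(12.0), np.float64(222.0), np.float64(311.0), np.float64(281.0)] 0.108
15 [np.float64(21.0), np.float64(217.0), np.float64(307.0), np.float64(284.0)] 0.1
20 [np.float64(30.0), np.float64(212.0), np.float64(304.0), np.float64(288.0)] 0.092
25 [np.float64(40.0), np.float64(208.0), np.float64(300.0), np.float64(291.0)] 0.085
30 [np.float64(50.0), np.float64(205.0), np.float64(296.0), np.float64(294.0)] 0.078
35 [np.float64(61.0), np.float64(203.0), np.float64(292.0), np.float64(297.0)] 0.071
40 [np.float64(72.0), np.float64(201.0), np.float64(288.0), np.float64(301.0)] 0.065
45 [np.float64(84.0), np.float64(200.0), np.float64(284.0), np.float64(304.0)] 0.06
50 [np.float64(95.0), np.float64(200.0), np.float64(280.0), np.float64(306.0)] 0.055
55 [np.float64(107.0), np.float64(200.0), np.float64(275.0), np.float64(309.0)] 0.051
60 [np.float64(118.0), np.float64(201.0), np.float64(271.0), np.float64(312.0)] 0.048
65 [np.float64(129.0), np.float64(203.0), np.float64(267.0), np.float64(314.0)] 0.045
70 [np.float64(141.0), np.float64(205.0), np.float64(263.0), np.float64(316.0)] 0.044
75 [np.float64(152.0), np.float64(207.0), np.float64(260.0), np.float64(318.0)] 0.043
80 [np.float64(164.0), np.float64(210.0), np.float64(256.0), np.float64(320.0)] 0.042
85 [np.float64(175.0), np.float64(213.0), np.float64(253.0), np.float64(322.0)] 0.043
90 [np.float64(187.0), np.float64(217.0), np.float64(250.0), np.float64(323.0)] 0.044
```

```bash
python3 -m jog '[[[0,0,-16,0],[0,0,-16,0],[0,0,-14,0],[0,6,0,0],[0,11,1,0],[0,12,1,0],[0,12,0,0],[0,9,-1,0]]]' 0 20; python3 - <<'E'
from h import *
s=manip.sense(); print(s["tau"].round(2),s["ft_torque"].round(2),s["force"].round(1))
w,c=snap("wrist","w4"); T=manip.sense()["tcp_pos"]
hsv=cv2.cvtColor(w,cv2.COLOR_BGR2HSV); m=cv2.inRange(hsv,(95,120,30),(125,255,255)); m[:,:200]=0; m[:,360:]=0
n,l,st,ce=cv2.connectedComponentsWithStats(m); print(st[1:][st[1:,4]>60])
for d in range(60,115,5):
    t=np.radians(d); C,S=np.cos(t),np.sin(t)
    print(d,[proj("wrist",(T[0],T[1]+a*C+b*S,T[2]-.155-a*S+b*C),c)[1].round() for a,b in ((.101,.02),(.101-.007,.02),(.101-.072,.02),(-.006,.017),(-.006,-.017))],round(T[2]-.155-.101*S-.02*C,3))
E
```

```text
t: 7.5
tcp_pos: [0.4593, -0.0, 0.2541]
tool_rot: [1.0, 0.002, 0.0, 0.0]
force: [-0.8, -1.3, 2.9]
finger_gap: 0.389
[-2.00e-02 -3.46e+01 -6.86e+00  3.50e-01 -9.00e-02 -1.00e-01] [-0.36  0.13 -0.01] [-0.8 -1.3  2.9]
[[ 239  194   77   62 2841]]
60 [np.float64(117.0), np.float64(123.0), np.float64(200.0), np.float64(269.0), np.float64(310.0)] 0.001
65 [np.float64(128.0), np.float64(134.0), np.float64(201.0), np.float64(265.0), np.float64(313.0)] -0.001
70 [np.float64(140.0), np.float64(144.0), np.float64(203.0), np.float64(261.0), np.float64(315.0)] -0.003
75 [np.float64(151.0), np.float64(155.0), np.float64(206.0), np.float64(258.0), np.float64(317.0)] -0.004
80 [np.float64(163.0), np.float64(166.0), np.float64(209.0), np.float64(254.0), np.float64(319.0)] -0.004
85 [np.float64(174.0), np.float64(177.0), np.float64(212.0), np.float64(251.0), np.float64(320.0)] -0.004
90 [np.float64(186.0), np.float64(188.0), np.float64(215.0), np.float64(249.0), np.float64(321.0)] -0.002
95 [np.float64(197.0), np.float64(199.0), np.float64(219.0), np.float64(246.0), np.float64(322.0)] -0.0
100 [np.float64(209.0), np.float64(210.0), np.float64(224.0), np.float64(244.0), np.float64(323.0)] 0.003
105 [np.float64(220.0), np.float64(221.0), np.float64(228.0), np.float64(242.0), np.float64(323.0)] 0.006
110 [np.float64(232.0), np.float64(232.0), np.float64(233.0), np.float64(240.0), np.float64(323.0)] 0.011
```

```bash
python3 -m jog '[[[0,0,0,0],[0,0,0,0],[0,0,0,0],[0,0,0,0],[0,0,0,0],[0,0,-2,0],[0,0,-2,0],[0,0,0,0]]]' 70 40; python3 - <<'E'
from h import *
w,c=snap("wrist","w5"); T=manip.sense()["tcp_pos"]; print(T,manip.sense()["force"])
hsv=cv2.cvtColor(w,cv2.COLOR_BGR2HSV); m=cv2.inRange(hsv,(95,120,30),(125,255,255)); m[:,:200]=0; m[:,360:]=0
n,l,st,ce=cv2.connectedComponentsWithStats(m); print(st[1:][st[1:,4]>60])
cv2.imwrite("pics/w5c.png",w[100:400,130:430])
for y in (-.02,-.01,0,.01,.02): print(y,[proj("wrist",(T[0]+dx,y+b,z),c).round() for dx,b,z in ((-.02,.02,.072),(.02,.02,.072),(0,-.017,.105))])
E
```

```text
t: 8.55
tcp_pos: [0.4591, -0.0003, 0.2495]
tool_rot: [1.0, 0.002, -0.0, -0.0]
force: [0.2, -0.5, -0.4]
finger_gap: 0.7
[ 4.59132814e-01 -2.67356460e-04  2.49580211e-01] [-0.57556868 -0.49825798 -0.34533958]
[[ 239  195   78   79 2999]]
-0.02 [array([236., 258.]), array([316., 259.]), array([276., 369.])]
-0.01 [array([236., 240.]), array([317., 240.]), array([276., 349.])]
0 [array([235., 221.]), array([317., 221.]), array([276., 329.])]
0.01 [array([235., 201.]), array([318., 201.]), array([276., 309.])]
0.02 [array([234., 180.]), array([319., 180.]), array([276., 287.])]
```

View pics/w5c.png

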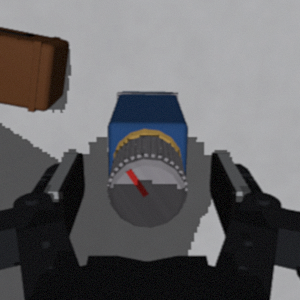

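```bash
python3 -m jog '[[[0,0,0,0],[0,0,0,0],[0,0,0,0],[0,0,0,0],[0,0,5,0],[0,0,15,0],[0,0,20,0],[0,0,20,0]]]' 0 40; python3 - <<'E'
import numpy as np
from scipy.optimize import least_squares
from station import manip
s=manip.sense(); T=s["tcp_pos"]; q=s["q"]
D=[(.5283,1.4338,.6146,.4038),(.1896,1.8666,.404,.4447),(.2561,1.7716,.4501,.4445),(.4425,1.9107,.4491,.3252),(.7447,1.9779,.4538,.179),(q[1],q[2],np.sqrt(T[0]**2+T[1]**2-.111**2),T[2])]
D=np.array(D); print(D[-1].round(4))
F=lambda p,a,b:(p[0]*np.sin(a)+p[1]*np.sin(a+b)+p[2],p[0]*np.cos(a)+p[1]*np.cos(a+b)+p[3])
f=lambda p:np.r_[F(p,D[:,0],D[:,1])[0]-D[:,2],F(p,D[:,0],D[:,1])[1]-D[:,3]]
r=least_squares(f,[.5,.4,0,0]); p=r.x; print(p.round(4),abs(r.fun).max())
for rr,z in ((.606,.26),(.606,.3),(.606,.25)):
    o=least_squares(lambda x:np.array(F(p,*x))-(rr,z),[.6,1.7]).x; print(o.round(3),"elbow r",p[0]*np.sin(o[0]),"z-h",p[0]*np.cos(o[0]))
print("grasp elbow",p[0]*np.sin(.7447),p[0]*np.cos(.7447))
E
```

```text
t: 9.6
tcp_pos: [0.4588, -0.0002, 0.3099]
tool_rot: [1.0, 0.002, -0.001, -0.0]
force: [0.1, 0.4, -4.2]
finger_gap: 0.384
[0.4674 1.9326 0.4452 0.3099]
[ 0.4664  0.3718 -0.0038  0.1616] 0.03956992158537387
[0.767 1.497] elbow r 0.3236440110788041 z-h 0.33583578038020023
[0.715 1.469] elbow r 0.3056454093780781 z-h 0.35229533209632835
[0.781 1.502] elbow r 0.32827584212616906 z-h 0.3313096569179802
grasp elbow 0.3161047521040009 0.3429415445641186
```

```bash
python3 - <<'E'
import numpy as np
from scipy.optimize import least_squares
D=np.array([(.5283,1.4338,.6146,.4038),(.1896,1.8666,.404,.4447),(.2561,1.7716,.4501,.4445),(.4425,1.9107,.4491,.3252),(.7447,1.9779,.4538,.179),(.4674,1.9326,.4452,.3099)])
F=lambda p,a,b:(p[0]*np.sin(a+p[4])+p[1]*np.sin(a+b+p[5])+p[2],p[0]*np.cos(a+p[4])+p[1]*np.cos(a+b+p[5])+p[3])
f=lambda p:np.r_[F(p,D[:,0],D[:,1])[0]-D[:,2],F(p,D[:,0],D[:,1])[1]-D[:,3]]
for p0 in ([.5,.4,0,0,0,0],[.6,.5,0,0,0,-.2],[.6,.5,0,0,0,-1.57]):
    r=least_squares(f,p0); print(r.x.round(3),abs(r.fun).max(),r.fun.round(3))
E
```

```text
[ 0.587  0.407 -0.     0.151  0.001  0.283] 0.00017506256128585473 [ 0. -0. -0.  0. -0.  0. -0. -0. -0.  0. -0.  0.]
[ 0.587  0.407 -0.     0.151  0.001  0.283] 0.00017506286841006968 [ 0. -0. -0.  0. -0.  0. -0. -0. -0.  0. -0.  0.]
[ 5.870e-01 -4.070e-01 -0.000e+00  1.510e-01  1.000e-03 -2.859e+00] 0.00017506284431162422 [ 0. -0. -0.  0. -0.  0. -0. -0. -0.  0. -0.  0.]
```

```bash
python3 -m jog '[[[10,-30,0,-1],[13,-35,0,-2],[15,-38,0,-2],[15,-38,0,-1],[15,-38,0,-1],[14,-35,0,-1],[12,-26,0,-1],[9,-18,0,0]]]' 0 40; python3 -m jog '[[[0,0,0,0],[0,0,0,0],[0,0,0,0],[0,0,0,0],[0,0,0,0],[0,0,0,0],[0,0,0,0],[0,0,0,0]]]'; python3 - <<'E'
from h import *
w,c=snap("wrist","w6"); np.savez("w6.npz",**c); t,_=snap("top","top6")
cv2.imwrite("pics/v6.png",np.hstack([w[50:370,80:480],cv2.resize(t[115:195,310:410],(400,320),interpolation=cv2.INTER_CUBIC)]))
E
```

```text
t: 10.6
tcp_pos: [0.5622, -0.2595, 0.3088]
tool_rot: [0.997, -0.077, -0.001, -0.0]
force: [-0.3, -0.1, -4.4]
finger_gap: 0.385
t: 11.6
tcp_pos: [0.5622, -0.2583, 0.3097]
tool_rot: [0.997, -0.077, -0.0, -0.0]
force: [-0.8, 0.1, -4.0]
finger_gap: 0.385
```

View pics/v6.png

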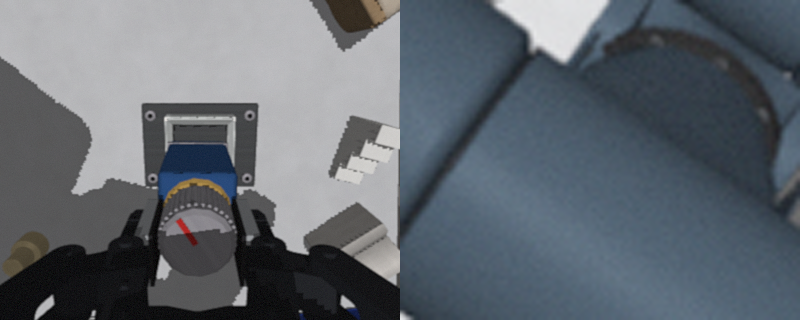

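```bash
python3 - <<'E'
from h import *
c=dict(np.load("w6.npz")); p=cv2.imread("pics/w6.png")
a=np.radians(-8.85); ex=np.array([np.cos(a),np.sin(a)]); ey=np.array([-ex[1],ex[0]]); T=np.array([.5622,-.2583])
g=cv2.cvtColor(p,cv2.COLOR_BGR2GRAY)
print("col280 rows150-195",g[150:196,280].tolist())
print("row160 cols", [(u,int(g[160,u])) for u in list(range(216,230))+list(range(330,345))])
print("row172 cols", [(u,int(g[172,u])) for u in list(range(240,256))+list(range(306,322))])
def L(u,v,z): d=ray("wrist",(u,v),z,c)[:2]-T; return (d@ex*1000).round(1),(d@ey*1000).round(1)
for v in (154,160,165,168,170,172): print(v,L(280,v,.006),L(280,v,.022))
for u in (222,223,224,336,337,338): print(u,L(u,160,.006))
for u in (243,246,250,309,312,315): print(u,L(u,172,.022))
E
```

```text
col280 rows150-195 [183, 185, 164, 88, 60, 67, 68, 72, 72, 69, 70, 65, 68, 73, 91, 110, 140, 187, 193, 179, 137, 124, 131, 128, 102, 55, 45, 68, 72, 66, 69, 71, 70, 69, 70, 68, 68, 69, 66, 65, 63, 58, 84, 104, 66, 37]
row160 cols [(216, 183), (217, 181), (218, 185), (219, 187), (220, 180), (221, 136), (222, 85), (223, 63), (224, 70), (225, 64), (226, 67), (227, 75), (228, 89), (229, 97), (330, 111), (331, 98), (332, 85), (333, 71), (334, 68), (335, 65), (336, 61), (337, 89), (338, 152), (339, 183), (340, 183), (341, 183), (342, 180), (343, 182), (344, 181)]
row172 cols [(240, 70), (241, 67), (242, 65), (243, 88), (244, 146), (245, 177), (246, 164), (247, 148), (248, 142), (249, 139), (250, 132), (251, 128), (252, 129), (253, 131), (254, 130), (255, 126), (306, 128), (307, 129), (308, 130), (309, 133), (310, 140), (311, 150), (312, 157), (313, 167), (314, 165), (315, 122), (316, 74), (317, 70), (318, 68), (319, 69), (320, 69), (321, 70)]
154 (np.float64(3.3), np.float64(38.2)) (np.float64(3.1), np.float64(40.0))
160 (np.float64(3.3), np.float64(33.1)) (np.float64(3.1), np.float64(35.2))
165 (np.float64(3.3), np.float64(28.8)) (np.float64(3.1), np.float64(31.2))
168 (np.float64(3.3), np.float64(26.2)) (np.float64(3.1), np.float64(28.8))
170 (np.float64(3.3), np.float64(24.5)) (np.float64(3.1), np.float64(27.1))
172 (np.float64(3.3), np.float64(22.8)) (np.float64(3.2), np.float64(25.5))
222 (np.float64(-46.3), np.float64(33.1))
223 (np.float64(-45.4), np.float64(33.1))
224 (np.float64(-44.5), np.float64(33.1))
336 (np.float64(51.1), np.float64(33.2))
337 (np.float64(52.0), np.float64(33.2))
338 (np.float64(52.8), np.float64(33.2))
243 (np.float64(-26.9), np.float64(25.5))
246 (np.float64(-24.5), np.float64(25.5))
250 (np.float64(-21.2), np.float64(25.5))
309 (np.float64(26.7), np.float64(25.5))
312 (np.float64(29.2), np.float64(25.5))
315 (np.float64(31.6), np.float64(25.5))
```

```bash
python3 -m jog '[[[1,0,-8,0],[1,1,-8,0],[0,0,-8,0],[0,0,-8,0],[0,0,-5,0],[0,0,-4,0],[0,0,-4,0],[0,0,0,0]]]'; python3 -m jog '[[[0,0,-3,0],[0,0,-2,0],[0,0,-2,0],[0,0,-2,0],[0,0,0,0],[0,0,0,0],[0,0,0,0],[0,0,0,0]]]'; python3 -c "
from station import manip
print(manip.sense()['ft_torque'])"
```

```text
t: 12.7
tcp_pos: [0.5641, -0.2572, 0.2645]
tool_rot: [0.997, -0.077, -0.0, -0.0]
force: [0.7, 0.5, -3.9]
finger_gap: 0.384
t: 13.7
tcp_pos: [0.5642, -0.2573, 0.256]
tool_rot: [0.997, -0.077, 0.0, 0.0]
force: [-1.1, 0.3, 1.3]
finger_gap: 0.384
[ 0.11251229  0.16709729 -0.03986591]
```

```bash
python3 -m jog '[[[0,0,0,0],[0,0,0,0],[0,0,0,0],[0,0,1,0],[0,0,0,10],[0,0,0,10],[0,0,0,10],[0,0,0,10]]]' 65 30; python3 - <<'E'
from h import *
w,c=snap("wrist","w7"); s=manip.sense(); print(s["q"].round(3),s["tcp_pos"].round(4),s["force"].round(1))
cv2.imwrite("pics/w7c.png",w[50:400,80:480])
E
```

```text
t: 14.7
tcp_pos: [0.5642, -0.2573, 0.2568]
tool_rot: [0.962, 0.272, 0.0, 0.0]
force: [0.8, 0.2, -0.3]
finger_gap: 0.644
[-0.608  0.711  1.559 -0.     0.871 -1.162] [ 0.5642 -0.2573  0.2568] [ 0.2  0.1 -0.9]
```

View pics/w7c.png

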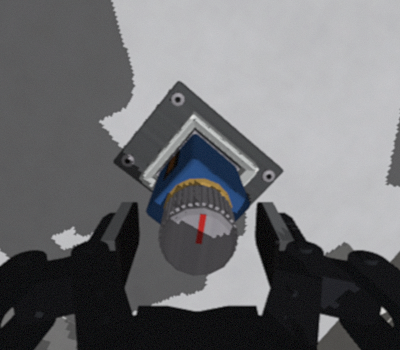

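```bash
python3 -m jog '[[[0,0,0,0],[0,0,0,0],[0,0,0,0],[0,0,0,0],[0,0,0,0],[0,0,0,0],[0,0,0,0],[0,0,0,0]]]' 0 30; python3 -m jog '[[[0,0,-0.1,-8],[0,0,-0.1,-8],[0,0,-0.1,-8],[0,0,-0.1,-8],[0,0,-0.1,-8],[0,0,-0.1,-8],[0,0,-0.2,-8],[0,0,-0.2,-8]]]'; python3 -c "
from station import manip
s=manip.sense(); print(s['ft_torque'].round(3),s['q'][5])"
```

```text
t: 15.75
tcp_pos: [0.5643, -0.2573, 0.2568]
tool_rot: [0.963, 0.269, 0.0, 0.0]
force: [0.9, 0.9, 3.1]
finger_gap: 0.388
t: 16.75
tcp_pos: [0.564, -0.2575, 0.2558]
tool_rot: [0.959, -0.284, -0.0, 0.0]
force: [-0.4, 0.5, 3.3]
finger_gap: 0.387
[0.11  0.11  0.031] -0.031362099355066834
```

```bash
python3 -m jog '[[[0,0,-0.2,-5],[0,0,-0.1,-5],[0,0,-0.1,-5],[0,0,-0.1,-5],[0,0,-0.1,-5],[0,0,0,-5],[0,0,0,0],[0,0,0,0]]]'; python3 -c "
from station import manip
s=manip.sense(); print(s['ft_torque'].round(3),s['q'][5])"; python3 -m jog '[[[0,0,-0.1,-5],[0,0,-0.1,-5],[0,0,-0.1,-5],[0,0,-0.1,-5],[0,0,0,0],[0,0,0,0],[0,0,0,0],[0,0,0,0]]]'; python3 -c "
from station import manip
s=manip.sense(); print(s['ft_torque'].round(3),s['q'][5])"
```

```text
t: 17.75
tcp_pos: [0.564, -0.2574, 0.2553]
tool_rot: [0.854, -0.52, -0.0, 0.0]
force: [-2.0, 0.0, 5.2]
finger_gap: 0.391
[ 0.108  0.257 -0.023] 0.48677523666586303
t: 18.75
tcp_pos: [0.564, -0.2573, 0.2549]
tool_rot: [0.751, -0.661, -0.0, 0.0]
force: [-1.8, -0.3, 4.3]
finger_gap: 0.386
[0.1   0.286 0.007] 0.8360022452497405
```

```bash
for i in 1 2; do python3 -m jog '[[[0,0,-0.1,-5],[0,0,-0.1,-5],[0,0,-0.1,-5],[0,0,-0.1,-5],[0,0,0,0],[0,0,0,0],[0,0,0,0],[0,0,0,0]]]'|grep -v gap; python3 -c "
from h import *
w,_=snap('wrist','w8$i')
s=manip.sense(); print(s['ft_torque'].round(3),s['q'][5])
for n in ('w7','w8$i'):
    p=cv2.imread('pics/%s.png'%n).astype(int); m=((p[...,2]>p[...,1]+60)&(p[...,2]>p[...,0]+60)).astype(np.uint8); m[:,:240]=0;m[:,330:]=0;m[:240]=0
    v,u=np.nonzero(m); print(n,len(u),u.mean() if len(u) else 0,v.mean() if len(u) else 0, np.degrees(np.arctan2(*np.linalg.eigh(np.cov(u,v))[1][:,1][::-1])) if len(u)>5 else None)
"; done
```

```text
t: 19.75
tcp_pos: [0.5644, -0.2566, 0.2546]
tool_rot: [-0.625, 0.78, 0.0, 0.0]
force: [0.0, 2.0, 6.6]
[0.59  0.014 0.498] 1.183369974410456
w7 152 280.82236842105266 276.98026315789474 99.42430448383931
w81 121 279.10743801652893 278.3801652892562 97.78424338740575
t: 20.8
tcp_pos: [0.5646, -0.2567, 0.2543]
tool_rot: [-0.48, 0.877, -0.0, 0.0]
force: [1.2, 2.9, 5.9]
[ 0.53  -0.073  0.44 ] 1.532548985416574
w7 152 280.82236842105266 276.98026315789474 99.42430448383931
w82 132 272.4621212121212 279.8636363636364 75.0407006034434
```

```bash
python3 -m jog '[[[0,0,0.2,10],[0,0,0.2,10],[0,0,0.2,10],[0,0,0.2,10],[0,0,0.2,10],[0,0,0.2,10],[0,0,0.2,10],[0,0,0.2,10]]]'; python3 -m jog '[[[0,0,0.1,9],[0,0,0.1,9],[0,0,0,0],[0,0,0,0],[0,0,0,0],[0,0,0,0],[0,0,0,0],[0,0,0,0]]]'; python3 - <<'E'
from h import *
w,c=snap("wrist","w9"); s=manip.sense(); print(s["q"].round(3),s["ft_torque"].round(3))
p=w.astype(int); m=((p[...,2]>p[...,1]+60)&(p[...,2]>p[...,0]+60)).astype(np.uint8); m[:,:240]=0;m[:,330:]=0;m[:240]=0
v,u=np.nonzero(m); print(len(u),np.degrees(np.arctan2(*np.linalg.eigh(np.cov(u,v))[1][:,1][::-1])))
A=cv2.imread("pics/w82.png")[60:360,110:460]
cv2.imwrite("pics/v9.png",np.hstack([A,w[60:360,110:460]]))
E
```

```text
t: 21.85
tcp_pos: [0.5644, -0.2575, 0.2555]
tool_rot: [0.932, -0.362, 0.001, 0.0]
force: [-1.0, 0.1, 3.3]
finger_gap: 0.389
t: 22.85
tcp_pos: [0.5644, -0.2575, 0.2558]
tool_rot: [0.977, -0.215, 0.0, 0.0]
force: [1.7, -0.9, 2.0]
finger_gap: 0.385
[-0.608  0.713  1.559  0.     0.868 -0.175] [-0.143 -0.367  0.046]
147 76.20636093552297
```

View pics/v9.png

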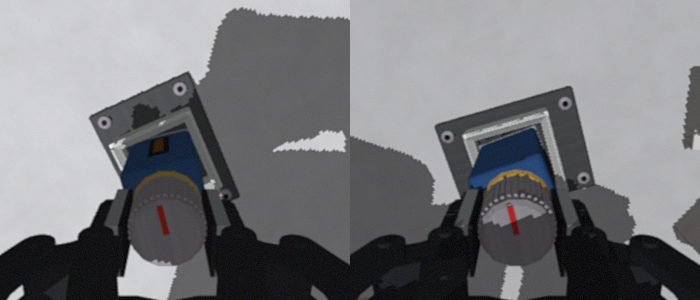

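```bash
python3 -c "
from station import manip
s=manip.sense(); print(s['t'],s['force'].round(1),s['finger_gap']); print(manip.sign_off())"
```

```text
22.9 [ 1.2 -1.2  2.5] 0.38361491185550634
the job is handed in; nothing more can be done
None
```

The blue oiler is standing in the socket with its cap bottomed out and then backed off about a quarter turn. I handed the job in at 22.9 s with the gripper still closed on the cap. No verdict was reported, so everything below rests on my own checks.

**What I did**
- I picked the oiler up by its cap. It swung most of the way upright as I lifted it.
- Dragging its foot along the bench finished standing it up. I then gripped it again, lowered it into the socket, released it and took a fresh grip on the cap.
- I screwed the cap clockwise until the wrist torque jumped to about 0.5 N m. A further 20° command only made the fingers slip about 23° on the cap, which confirmed the stop.
- I then turned it back 98°.

**Last checks**
- **Cap opening:** the red line on the cap shows no slip during the back-off. The body also turned back roughly 9° in the loose socket, so I estimate the cap is about 1.54 rad open. If the body used all its play, it could be anywhere from 1.38 to 1.71, still within limits. I read the body's turn off a picture by eye.
- **Grip:** the fingers are closed on the 34 mm cap at a 30 N setting.
- **Seating:** the last picture shows the body inside the socket frame. The wrist still reads a light upward push of about 2.5 N, so the oiler is resting on the floor rather than hanging. I did not measure the foot's height directly at the end.
- **Bystanders:** none was touched as far as I could see, but I did not measure their positions again.

**Disagreement:** the top, side and wrist cameras differed by up to about 1 cm on the socket and oiler positions. I averaged them for the approach and corrected the placing from the close wrist view.

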